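# Start-of-shift check of the specimen stand's ratchet

### The arm

A 6-joint arm with a two-finger parallel gripper is mounted at the origin on the work surface. World frame = base frame: x ahead of the robot, y to its left, z up, the work surface at z = 0. Lengths are in m, angles in degrees, forces in N, time in s.
With the tool pointing down it reaches from about 0.375 to 0.9 m from the base axis. Payload 3.1 kg.
Tool frame: the origin (TCP) lies at the very end of the fingers, on their centre line; the grasp point (between the pads) lies 19 mm behind it (bot.tcp_to_grasp is the distance from the TCP to the grasp point, in m); z points along the fingers, y is the direction in which the jaws open and shut (so a half turn about z gives the same grasp; the last joint's range is limited). The gripper opens to 87 mm and grips with 3 to 60 N. Pads are 19 mm wide; open, the fingers measure 117 mm over their backs; the gripper's body (75 mm by 190 mm) begins 51 mm behind the grasp point.
Start: joints at [-79.498, 30.224, 82.088, -0, 67.689, -10.227], TCP at [0.221, -0.585, 0.223] pointing down, gripper open.
Joint ranges: [-176.69, 176.69], [-43.24, 126.21], [12.49, 139.97], [-82, 262], [0, 151.66], [-163.58, 163.58]. Speed limits (degrees/s): [159.86, 159.86, 180, 180, 180, 180].

### API

Orientations are given as a 3x3 rotation matrix whose columns are the frame's x, y, z axes.
In Python, from rig import telemetry, eyes, order, bot gives the robot as it stands. The module is installed in compiled form; this text tells all that it offers.
- The arm moves only by the tool servo_tool, never from a script. Its argument "targets" is a list of rows, each a list of 2 entries, a list of its own where there are three numbers: the shift along the tool's x, y, z in m, then the turn, a rotation vector about the tool's x, y, z in rad. In form: [[[tx, ty, tz], [wx, wy, wz]], ...]. A call has 1 to 12 rows; each row is the pose to reach, as a shift and turn from the pose commanded when the call began, along the tool's axes at that moment; what a row does not reach only later rows make up. A row lasts 1/8 s, in which the tool goes at most 62.5 mm and 10.7 degrees, less where a joint would pass 70% of its speed; a pose out of reach is approached as far as the arm can. A call with a gripper value outside its range is refused whole. "gripper" is the finger opening in m, from 0 to 0.087, set as the call begins (left out, the last holds). The fingers move at their own pace and stop on an object; the grip force is fixed at half the most. Time passes only in rows, so rows that repeat a pose let the fingers close. It gives the time, the measured TCP pose, the force and the opening at its end, in the units of the state.
- telemetry.read_state(): the state, without advancing time (a new reading comes with each control period).
- eyes.capture(name): name is "scene" or "top"; returns a dict with "pixels" (420x560x3 uint8, blue, green, red), "intrinsics" (3x3 intrinsics, pixels), "k1" (the pictures are not rectified: a ray, as slopes to the right and down, at radius r is drawn at 1 + k1 r^2 times it, then the intrinsics apply), "extrinsics" (4x4, takes a point from camera to world coordinates). Camera axes: x right, y down, z forward; pixel columns grow to the right and rows downward; lengths in m; the calibration is good to about 2 mm. A picture is of the moment at which its call begins. There is no depth.
- order.hand_in(): hands the job in, once; it reports no verdict.
The state is a dict: "time_s": time; "joint_positions": joint angles; "qvel": joint speeds; "tau": joint torques, N m; "position": TCP position; "tcp_rot": TCP orientation; "force": force on the tool from outside, world axes, zero at the start; "moment": the same for the moment, N m; "opening": opening from 0.0 (shut) to 1.0 (fully open).
Only numpy, scipy, OpenCV 4.12 (cv2) and the standard library are available. Lean on these libraries where they do the work, as an engineer would, in place of code of your own. Each camera call takes 0.05 s, during which the arm holds its last target. There are 200 camera calls.

### The job

Do the start-of-shift check on the ratchet stand with the orange handles: raise its rail to the highest notch and let go, so that the rail hangs there on its pawl. Then lift the pawl by its paddle, let the rail sink all the way down to its stop, and leave the pawl dropped back. Leave the blue-handled stand as it is and do not knock over the green flask.

Things in the scene. Friction and masses are not known exactly. Their poses are not given: they have to be found in the camera images.
- rail (a joint): Height of the orange stand's rail, m, 0 (bottom stop) to 0.105 (upper stop), up positive. Its sprung pawl lets it rise (6 N, up to 15 N as a tooth passes) and holds it at 0.020, 0.040, 0.060 and 0.080, the highest notch. A notch catches once the rail is 10 mm past it, then settles back: raise to 0.095 to 0.103 for the highest. Starts at 0.020. With the pawl lifted it sinks at about 0.2 m/s.
- rail_grip (a point): Centre of the orange bar handle on top of the orange stand's rail: a bar 56 mm along its x, 18 mm along its y, 22 mm high, free at both sides and above; 230 mm above the table plus the rail's height. It rises and sinks straight along z with the rail and does not turn. x and y lie level; -x points towards the pawl's paddle, z up.
- pawl (a joint): Angle of the orange stand's pawl, rad: 0 engaged, grows as its paddle is lifted, to 0.55. It clears the teeth above 0.16; 0.3 is well clear. A spring drops it back to 0 when let go.
- pawl_grip (a point): Centre of the orange paddle at the free end of the pawl's arm: 26 mm along x, 16 mm along y, 34 mm high, upright, over a 22 mm wide steel plate. With the pawl engaged it is 112 mm from the rail's axis on the -x side of rail_grip, 142 mm above the table. The pawl turns about a level axis along y, 144 mm beyond the paddle (on the +x side) and 18 mm above it, so the paddle rises almost straight: 44 mm at 0.3 rad, tilting as much; lifting it takes about 4 N.
- spare_rail_grip (a point): Centre of the blue bar handle on the rail of the other stand, alike but with blue handle and blue paddle; it is not to be touched.
- flask: Green conical flask with white pump top, 195 mm high, 90 mm across the foot, loose; origin at the centre of its underside, z up along its axis.
Not all that is in view belongs to the job. What is shaped like the flask but yellow is not meant.

How it is judged (in metres and radians):
On the way, in this order (a step that is already met when the one before it is completed fails the run):
1. the orange stand's rail hangs on its pawl at the highest notch, let go: rail height above 0.074 m and still, pawl engaged, hand more than 50 mm from the handle (value of joint rail above 0.074 m and velocity of joint rail between -0.005 and 0.005 m/s and value of joint pawl below 0.08 rad and distance between the grasp point and rail_grip above 0.05 m), for 0.2 s.
2. the pawl is lifted clear and the rail has sunk below 0.050 m with the hand away from its handle (value of joint pawl above 0.12 rad and value of joint rail below 0.05 m and distance between the grasp point and rail_grip above 0.05 m), for 0.02 s.
At the end, for the whole second after the job is handed in: The orange stand's rail rests within 6 mm of its bottom stop, its pawl is back within 0.08 rad of engaged, both are let go and still, and the flask stands upright (value of joint rail below 0.006 m and value of joint pawl below 0.08 rad and velocity of joint rail between -0.01 and 0.01 m/s and angle between flask's own z axis and vertical below 0.2 rad); the robot touches nothing.
It fails at once if the blue-handled stand's rail is raised or lowered by more than 10 mm (distance of spare_rail_grip from where it was at the start of the episode above 0.01 m).
It fails at once if the green flask is knocked over (angle between flask's own z axis and vertical above 0.6 rad).
It also fails if it takes over 51 s, if anything falls off the work surface, if the arm or the gripper's body presses on something with over 40 N, if the wrist force passes 120 N, or if a joint passes its speed limit or range.

## Working session

There is one attempt and no reset: what is moved stays moved. The work goes in short steps, Python scripts to look and compute and a tool call to move; the robot and the scene stay as the last step left them, time stands still between calls to the robot, and variables do not carry over. Pictures are saved under pics/ and viewed, about 8 in all and at most 12, crops included, and the job is handed in when it is done.

Besides the shell and the picture viewer there is one more tool, called after "Emit:" by a JSON object that holds its "op" and its "data". servo_tool: Moves the arm, as the interface text tells. Its arguments: {"type":"object","properties":{"targets":{"type":"array","items":{"type":"array"}},"gripper":{"type":"number"}},"required":["targets"]}

```bash
mkdir -p pics
cat > h.py <<'E'
import numpy as np, cv2
from rig import telemetry, eyes, order, bot
def snap(cam,name):
    d=eyes.capture(cam); cv2.imwrite(f'pics/{name}.png',d['pixels']); np.savez(f'pics/{name}.npz',**{k:np.array(v) for k,v in d.items()}); return d
def load(name): return dict(np.load(f'pics/{name}.npz'))
def D(d): return np.array([float(d['k1'])]) 
def ray(d,u,v):
    K=np.array(d['intrinsics']);s=np.array([(u-K[0,2])/K[0,0],(v-K[1,2])/K[1,1]])
    p=cv2.undistortPoints(np.array([[[u,v]]],float),K,np.array([float(d['k1']),0,0,0,0]))[0,0]
    E=np.array(d['extrinsics']); return E[:3,3],E[:3,:3]@np.array([p[0],p[1],1])
def atz(d,u,v,z):
    o,r=ray(d,u,v); return o+r*(z-o[2])/r[2]
def proj(d,P):
    E=np.linalg.inv(np.array(d['extrinsics']));
    return cv2.projectPoints(np.array(P,float).reshape(-1,3),cv2.Rodrigues(E[:3,:3])[0],E[:3,3],np.array(d['intrinsics'],float),np.array([float(d['k1']),0,0,0,0]))[0][:,0]
def tri(rays):
    A=0;b=0
    for o,r in rays:
        r=r/np.linalg.norm(r);M=np.eye(3)-np.outer(r,r);A=A+M;b=b+M@o
    return np.linalg.solve(A,b)
E
python3 - <<'E'
from h import *
for c in('scene','top'):
    d=snap(c,c+'0'); print(c,np.array(d['extrinsics']).round(3).tolist(),d['intrinsics'],d['k1'])
a,b=[cv2.imread(f'pics/{c}0.png') for c in('scene','top')]
s=telemetry.read_state();print(s['time_s'],s['position'],s['tcp_rot'],s['force'])
E
```

```text
scene [[-0.469, 0.635, -0.614, 1.09], [0.883, 0.321, -0.343, 0.285], [-0.02, -0.702, -0.711, 0.788], [0.0, 0.0, 0.0, 1.0]] [[487.24993799   0.         277.89200243]
 [  0.         487.24993799 211.75421918]
 [  0.           0.           1.        ]] -0.044898516629149864
top [[-0.005, -0.984, 0.176, 0.447], [-1.0, 0.002, -0.02, -0.015], [0.019, -0.176, -0.984, 0.843], [0.0, 0.0, 0.0, 1.0]] [[397.98395297   0.         284.02821221]
 [  0.         397.98395297 209.15457432]
 [  0.           0.           1.        ]] -0.1019000683411022
0.1 [ 0.22114036 -0.58386576  0.22166557] [[ 9.35259038e-01  3.53963859e-01 -3.43846383e-04]
 [ 3.53963840e-01 -9.35257111e-01  1.93316471e-03]
 [ 3.62685667e-04 -1.92971896e-03 -9.99998072e-01]] [ 0.68409715  0.10526817 -0.51731467]
```

View pics/scene0.png

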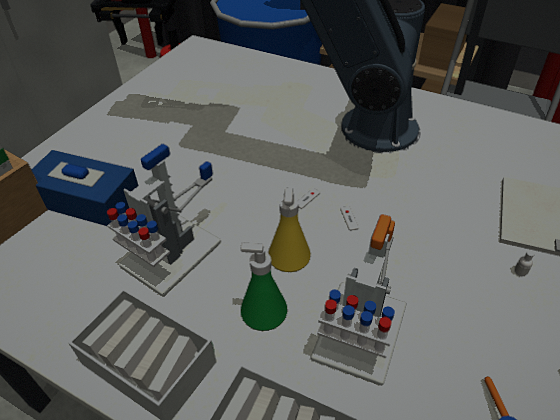

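View pics/top0.png

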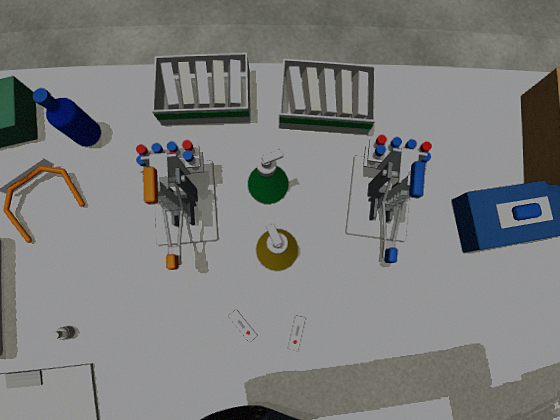

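The orange-handled stand is at top (150–172, 185–262) and in scene around (382,232). The blue one is at top (418,180) and scene (155,155). The orange stand fits the description, and I'll confirm it in a crop. The green flask is at top (268,183), and the yellow one (277,248) is a decoy.

Run:
```python
from h import *
a=cv2.imread('pics/scene0.png')[195:315,325:425];b=cv2.imread('pics/top0.png')[160:280,125:225]
r=lambda i:cv2.resize(i,None,fx=4,fy=4,interpolation=cv2.INTER_CUBIC)
cv2.imwrite('pics/c0.png',np.clip(np.hstack([r(a),r(b)])*1.0*1.6,0,255).astype(np.uint8))
for n in('scene0','top0'):
    d=load(n);h=cv2.cvtColor(d['pixels'],cv2.COLOR_BGR2HSV)
    m=cv2.inRange(h,(5,150,90),(20,255,255));N,l,s,c=cv2.connectedComponentsWithStats(m)
    print(n,[(s[i].tolist(),c[i].round(1).tolist()) for i in range(1,N) if s[i,4]>15])
d=load('top0')
print('handle',atz(d,150,185,.25),'paddle',atz(d,172,262,.142),'flask foot',atz(d,268,185,.03),'blue',atz(d,418,180,.25), 'blue pad',atz(d,391,256,.142))
```

```text
scene0 [([372, 215, 23, 27, 343], [382.3, 227.9]), ([486, 377, 23, 39, 232], [496.5, 396.2])]
top0 [([4, 166, 80, 77, 720], [37.0, 194.0]), ([143, 167, 12, 35, 369], [148.7, 184.3]), ([166, 254, 9, 15, 118], [170.2, 261.2])]
handle [0.59135705 0.17935418 0.25      ] paddle [0.4787197  0.16826811 0.142     ] flask foot [0.64420199 0.00224546 0.03      ] blue [ 0.59922011 -0.23638419  0.25      ] blue pad [ 0.48776217 -0.21849428  0.142     ]
```

View pics/c0.png

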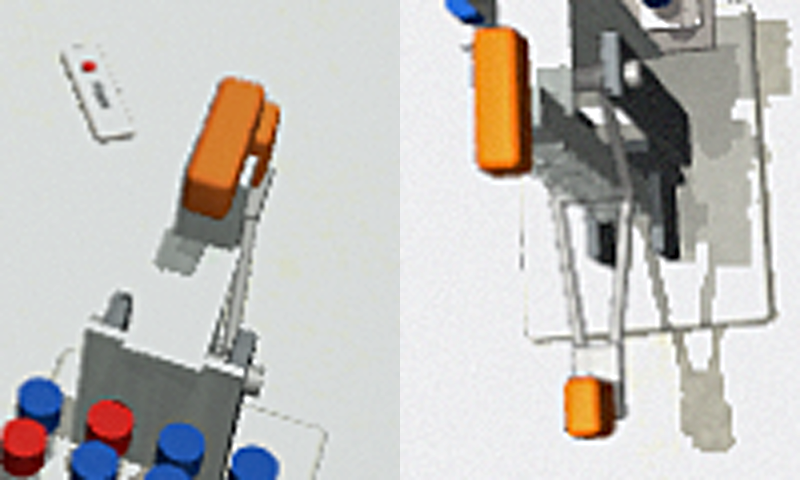

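The crop confirms it: an orange bar handle (top px 143–158, 167–204) and an orange paddle (166–178, 254–269) on the same pawl arm. I'll fit x, y and yaw of the stand to the bounding boxes.

Run:
```python
from h import *
from scipy.optimize import least_squares
S=np.array([[i,j,k] for i in(-1,1) for j in(-1,1) for k in(-1,1)])/2
t,s=load('top0'),load('scene0')
def geom(p,hz=.25):
    R=cv2.Rodrigues(np.array([0,0,p[2]]))[0];c=np.array([p[0],p[1],0])
    return c+(S*[.056,.018,.022]+[0,0,hz])@R.T, c+(S*[.026,.016,.034]+[-.112,0,.142])@R.T
bb=lambda q:np.r_[q.min(0),q.max(0)]
def f(p):
    h,g=geom(p)
    return np.r_[bb(proj(t,h))-[143.3,166.8,157.8,203.8],bb(proj(t,g))-[166,254,178.5,269.5],bb(proj(s,h))-[370.8,214.3,391.5,249.8]]
r=least_squares(f,[.59,.18,0],loss='soft_l1')
p=r.x;print('x y yawdeg',p,np.degrees(p[2]));print(r.fun.round(1)) ;print(f(p).round(1))
c,n=np.cos(p[2]),np.sin(p[2]);print('paddle',p[0]-.112*c,p[1]-.112*n)
st=telemetry.read_state();R=np.array(st['tcp_rot']);P=np.array(st['position'])
print('tool yaw x axis deg',np.degrees(np.arctan2(R[1,0],R[0,0])))
for z in (.3,.25-.0):
    print(z,R.T@(np.array([p[0],p[1],z])-P))
```

```text
x y yawdeg [0.59053184 0.18010729 0.10140006] 5.809795444679786
[-2.6 -1.3  0.4  1.4 -1.9 -0.7  0.5  0.4 -2.  -3.2  0.1  0.3]
[-2.6 -1.3  0.4  1.4 -1.9 -0.7  0.5  0.4 -2.  -3.2  0.1  0.3]
paddle 0.4791071324784962 0.1687699382140392
tool yaw x axis deg 20.7299553118233
0.3 [ 0.61592397 -0.58391116 -0.07698441]
0.25 [ 0.61590583 -0.58381468 -0.0269845 ]
```

Emit:
{"op": "servo_tool", "data": {"targets": [[[0, 0, -0.05], [0, 0, 0]], [[0, 0, -0.1], [0, 0, 0]], [[0, 0, -0.14], [0, 0, 0]], [[0.037, -0.035, -0.14], [0, 0, 0]], [[0.074, -0.07, -0.14], [0, 0, 0]], [[0.111, -0.105, -0.14], [0, 0, 0]], [[0.148, -0.14, -0.14], [0, 0, 0]], [[0.185, -0.175, -0.14], [0, 0, 0]], [[0.222, -0.21, -0.14], [0, 0, 0]], [[0.259, -0.245, -0.14], [0, 0, 0]], [[0.296, -0.28, -0.14], [0, 0, 0]], [[0.333, -0.315, -0.14], [0, 0, 0]]], "gripper": 0.087}}

```text
time_s: 1.6
position: [0.4215, -0.1703, 0.3623]
tcp_rot: [[0.935, 0.354, -0.0], [0.354, -0.935, 0.0], [-0.0, -0.0, -1.0]]
force: [0.3, -0.4, 0.0]
opening: 1.003
```

Emit:
{"op": "servo_tool", "data": {"targets": [[[0.037, -0.035, 0], [0, 0, 0.03]], [[0.074, -0.07, 0], [0, 0, 0.07]], [[0.111, -0.105, 0], [0, 0, 0.11]], [[0.148, -0.14, 0], [0, 0, 0.15]], [[0.185, -0.175, 0], [0, 0, 0.19]], [[0.222, -0.21, 0], [0, 0, 0.23]], [[0.259, -0.245, 0], [0, 0, 0.26]], [[0.283, -0.269, 0], [0, 0, 0.26]], [[0.283, -0.269, 0], [0, 0, 0.26]], [[0.283, -0.269, 0], [0, 0, 0.26]]]}}

```text
time_s: 2.85
position: [0.59, 0.1792, 0.3619]
tcp_rot: [[0.995, 0.102, -0.002], [0.102, -0.995, -0.001], [-0.002, 0.001, -1.0]]
force: [-0.5, -0.1, -0.3]
opening: 1.001
```

```bash
cat >> h.py <<'E'
H=np.array([.5905,.1801]);YAW=.1014
def go(P,yaw=YAW,tilt=0):
    st=telemetry.read_state();R=np.array(st['tcp_rot']);p=np.array(st['position'])
    c,s=np.cos(yaw),np.sin(yaw);x=np.array([c,s,0]);z=np.array([0,0,-1.]);y=np.cross(z,x)
    T=np.c_[x,y,z]@cv2.Rodrigues(np.array([0,tilt,0.]))[0]
    print('t',st['time_s'],'pos',p.round(4),'F',np.round(st['force'],1),'open',st['opening'],'shift',(R.T@(np.array(P)-p)).round(4),'turn',cv2.Rodrigues(R.T@T)[0].ravel().round(4))
E
python3 - <<'E'
from h import *
snap('top','top1');d=snap('scene','scene1');go([*H,.238])
cv2.imwrite('pics/c1.png',cv2.resize(d['pixels'][60:340,240:520],None,fx=2,fy=2))
E
```

```text
t 2.95 pos [0.5902 0.1786 0.3625] F [-0.1 -0.  -0.8] open 0.995773037097959 shift [ 0.0006 -0.0015  0.1245] turn [ 0.0004  0.0008 -0.0008]
```

View pics/c1.png

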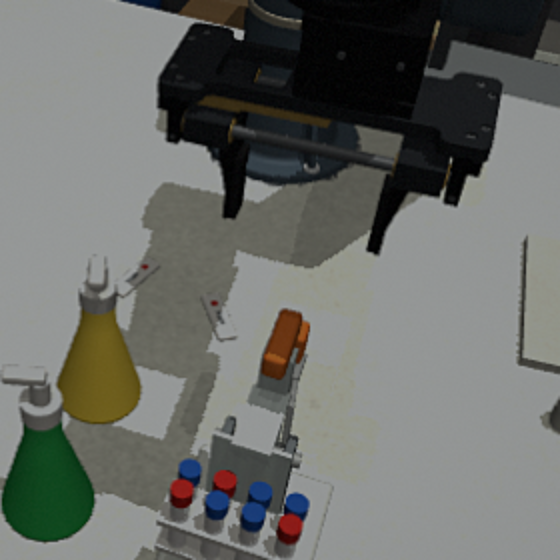

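The fingers straddle the handle (crop 285,340) symmetrically, and the flasks are clear to the left. Next I descend, close and raise.

Emit:
{"op": "servo_tool", "data": {"targets": [[[0, -0.001, 0.04], [0, 0, 0]], [[0, -0.001, 0.075], [0, 0, 0]], [[0, -0.001, 0.1], [0, 0, 0]], [[0, -0.001, 0.115], [0, 0, 0]], [[0, -0.001, 0.123], [0, 0, 0]], [[0, -0.001, 0.123], [0, 0, 0]], [[0, -0.001, 0.123], [0, 0, 0]]]}}

```text
time_s: 3.82
position: [0.5913, 0.1808, 0.2407]
tcp_rot: [[0.995, 0.102, 0.002], [0.102, -0.995, 0.0], [0.002, -0.0, -1.0]]
force: [0.5, -0.6, 0.5]
opening: 0.999
```

Emit:
{"op": "servo_tool", "data": {"targets": [[[0, 0, 0], [0, 0, 0]], [[0, 0, 0], [0, 0, 0]], [[0, 0, 0], [0, 0, 0]], [[0, 0, 0], [0, 0, 0]], [[0, 0, 0], [0, 0, 0]], [[0, 0, 0], [0, 0, 0]]], "gripper": 0.01}}

```text
time_s: 4.58
position: [0.5905, 0.1807, 0.2395]
tcp_rot: [[0.995, 0.102, -0.0], [0.102, -0.995, -0.0], [-0.0, 0.0, -1.0]]
force: [-0.1, 0.3, 0.9]
opening: 0.4
```

Emit:
{"op": "servo_tool", "data": {"targets": [[[0, 0, 0], [0, 0, 0]], [[0, 0, 0], [0, 0, 0]], [[0, 0, 0], [0, 0, 0]], [[0, 0, 0], [0, 0, 0]], [[0, 0, 0], [0, 0, 0]]], "gripper": 0.01}}

```text
time_s: 5.2
position: [0.5906, 0.1803, 0.2395]
tcp_rot: [[0.995, 0.102, 0.0], [0.102, -0.995, -0.001], [-0.0, 0.001, -1.0]]
force: [0.1, -3.0, -0.1]
opening: 0.247
```

Emit:
{"op": "servo_tool", "data": {"targets": [[[0, 0, -0.003], [0, 0, 0]], [[0, 0, -0.006], [0, 0, 0]], [[0, 0, -0.01], [0, 0, 0]], [[0, 0, -0.01], [0, 0, 0]]]}}

```text
time_s: 5.7
position: [0.5904, 0.1802, 0.2492]
tcp_rot: [[0.995, 0.101, -0.001], [0.101, -0.995, -0.001], [-0.001, 0.001, -1.0]]
force: [2.3, -4.5, -8.0]
opening: 0.206
```

Run:
```python
from h import *
go([*H,.238]);d=snap('scene','scene2');e=snap('top','top2');print(telemetry.read_state()['moment'])
r=lambda i:cv2.resize(i,(400,400),interpolation=cv2.INTER_CUBIC)
cv2.imwrite('pics/c2.png',np.clip(1.6*np.hstack([r(d['pixels'][150:300,310:460]),r(e['pixels'][120:280,90:250])]),0,255).astype(np.uint8))
```

```text
t 5.7 pos [0.5904 0.1802 0.2492] F [ 2.3 -4.5 -8. ] open 0.2062892627892069 shift [0.0001 0.0001 0.0112] turn [0.0008 0.0009 0.0001]
[-0.7088272  -0.2409471  -0.22921376]
```

View pics/c2.png

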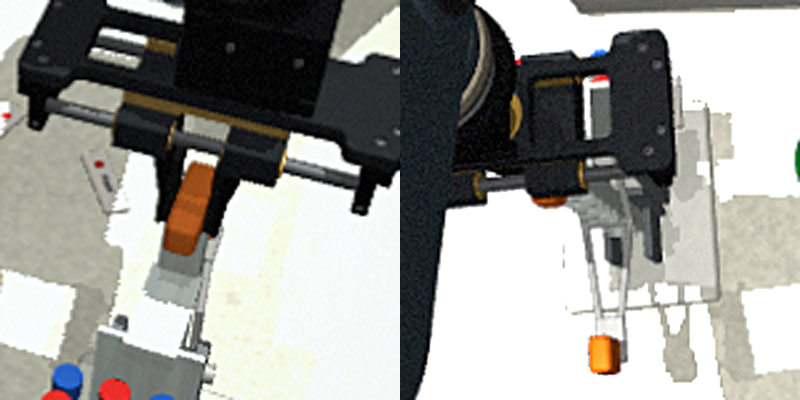

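The handle is gripped (opening 18 mm) and the force shows the rail is lifting. Raising to about 0.099.

Emit:
{"op": "servo_tool", "data": {"targets": [[[0, 0, -0.01], [0, 0, 0]], [[0, 0, -0.02], [0, 0, 0]], [[0, 0, -0.03], [0, 0, 0]], [[0, 0, -0.04], [0, 0, 0]], [[0, 0, -0.05], [0, 0, 0]], [[0, 0, -0.06], [0, 0, 0]], [[0, 0, -0.066], [0, 0, 0]], [[0, 0, -0.07], [0, 0, 0]], [[0, 0, -0.07], [0, 0, 0]], [[0, 0, -0.07], [0, 0, 0]]]}}

```text
time_s: 7.05
position: [0.5902, 0.1802, 0.3199]
tcp_rot: [[0.995, 0.101, -0.0], [0.101, -0.995, -0.001], [-0.001, 0.001, -1.0]]
force: [1.4, -5.1, -5.1]
opening: 0.205
```

Run:
```python
from h import *
go([*H,.238]);d=snap('scene','scene3')
a=d['pixels']
S=np.array([[i,j,k] for i in(-1,1) for j in(-1,1) for k in(-1,1)])/2*[.056,.018,.022]
R=cv2.Rodrigues(np.array([0,0,YAW]))[0]
def mask(d):
    h=cv2.cvtColor(d['pixels'],cv2.COLOR_BGR2HSV); m=cv2.inRange(h,(3,130,40),(20,255,255)); m[:, :330]=0;m[320:]=0;m[:,430:]=0
    y,x=np.nonzero(m);return x.min(),y.min(),x.max(),y.max(),x.mean().round(1),y.mean().round(1)
print(mask(load('scene0')),mask(load('scene2')),mask(d))
for z in(.25,.26,.32,.325,.33,.335):
    q=proj(d,S@R.T+[*H,z]);print(z,q.min(0).round(1),q.max(0).round(1))
r=lambda i:cv2.resize(i,(480,480),interpolation=cv2.INTER_CUBIC)
cv2.imwrite('pics/c3.png',np.clip(1.6*r(a[140:260,330:450]),0,255).astype(np.uint8))
```

```text
t 7.05 pos [0.5902 0.1802 0.3199] F [ 1.4 -5.1 -5.1] open 0.20528229771324477 shift [0.0003 0.0001 0.0819] turn [0.001  0.0005 0.0001]
(np.int64(330), np.int64(20), np.int64(429), np.int64(309), np.float64(398.5), np.float64(160.7)) (np.int64(330), np.int64(58), np.int64(417), np.int64(309), np.float64(373.7), np.float64(187.8)) (np.int64(330), np.int64(58), np.int64(428), np.int64(296), np.float64(382.2), np.float64(164.1))
0.25 [368.8 211. ] [391.6 250.1]
0.26 [369.6 206.4] [392.6 245.6]
0.32 [374.6 176.3] [398.9 216.9]
0.325 [375.  173.6] [399.4 214.3]
0.33 [375.5 170.9] [400.  211.7]
0.335 [375.9 168.1] [400.5 209.1]
```

View pics/c3.png

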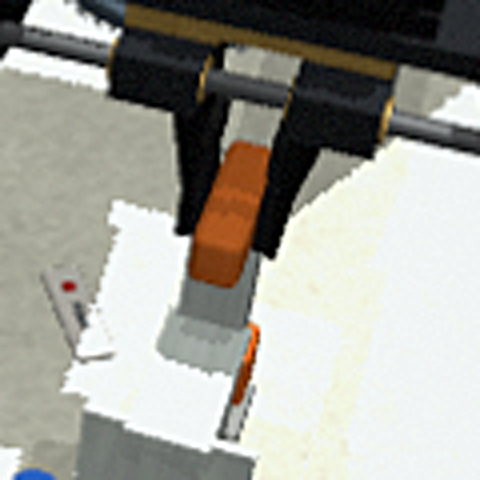

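The handle bottom is at v≈211.4, which puts the rail at about 0.099, inside the window. I'll ease it back, open and retreat up.

Emit:
{"op": "servo_tool", "data": {"targets": [[[0, 0, 0.006], [0, 0, 0]], [[0, 0, 0.012], [0, 0, 0]], [[0, 0, 0.017], [0, 0, 0]], [[0, 0, 0.017], [0, 0, 0]]]}}

```text
time_s: 7.6
position: [0.5903, 0.1802, 0.3024]
tcp_rot: [[0.995, 0.101, -0.001], [0.101, -0.995, -0.001], [-0.001, 0.001, -1.0]]
force: [2.1, -4.9, -5.6]
opening: 0.203
```

Emit:
{"op": "servo_tool", "data": {"targets": [[[0, 0, 0], [0, 0, 0]], [[0, 0, 0], [0, 0, 0]], [[0, 0, 0], [0, 0, 0]], [[0, 0, 0], [0, 0, 0]], [[0, 0, 0], [0, 0, 0]], [[0, 0, 0], [0, 0, 0]], [[0, 0, 0], [0, 0, 0]]], "gripper": 0.07}}

```text
time_s: 8.48
position: [0.5905, 0.1807, 0.3025]
tcp_rot: [[0.995, 0.102, -0.0], [0.102, -0.995, 0.0], [-0.0, -0.0, -1.0]]
force: [-0.8, -0.2, 0.2]
opening: 0.793
```

Emit:
{"op": "servo_tool", "data": {"targets": [[[0, 0, -0.01], [0, 0, 0]], [[0, 0, -0.03], [0, 0, 0]], [[0, 0, -0.055], [0, 0, 0]], [[0, 0, -0.08], [0, 0, 0]], [[0, 0, -0.1], [0, 0, 0]], [[0, 0, -0.1], [0, 0, 0]], [[0, 0, -0.1], [0, 0, 0]], [[0, 0, -0.1], [0, 0, 0]]]}}

```text
time_s: 9.48
position: [0.59, 0.1806, 0.4013]
tcp_rot: [[0.995, 0.102, -0.003], [0.102, -0.995, -0.0], [-0.003, 0.0, -1.0]]
force: [-0.2, -0.2, 0.2]
opening: 0.807
```

Run:
```python
from h import *
d=snap('scene','scene4')
c,s=np.cos(YAW),np.sin(YAW);tilt=0.25
go([*H,.43])
P=np.array([H[0]-.112*c,H[1]-.112*s,.155])  # grasp point on paddle
for sg in(1,-1):
    x=np.array([c,s,0]);z=np.array([0,0,-1.]);T=np.c_[x,np.cross(z,x),z]@cv2.Rodrigues(np.array([0,sg*tilt,0]))[0]
    print('tilt',sg*tilt,'approach z',T[:,2].round(3)); tcp=P+.019*T[:,2]
    go(tcp,tilt=sg*tilt); go(tcp-.1*T[:,2],tilt=sg*tilt)
a=d['pixels']
r=lambda i:cv2.resize(i,(480,480),interpolation=cv2.INTER_CUBIC)
cv2.imwrite('pics/c4.png',np.clip(1.6*r(a[140:260,330:450]),0,255).astype(np.uint8))
```

```text
t 9.525 pos [0.5901 0.1806 0.4014] F [ 0.1 -1.1  0.7] open 0.8056085187495149 shift [ 0.0003  0.0006 -0.0286] turn [0.     0.0023 0.0003]
tilt 0.25 approach z [ 0.246  0.025 -0.969]
t 9.525 pos [0.5901 0.1806 0.4014] F [ 0.1 -1.1  0.7] open 0.8056085187495149 shift [-0.1064  0.0005  0.265 ] turn [-0.      0.2523  0.0003]
t 9.525 pos [0.5901 0.1806 0.4014] F [ 0.1 -1.1  0.7] open 0.8056085187495149 shift [-0.1313  0.0005  0.1682] turn [-0.      0.2523  0.0003]
tilt -0.25 approach z [-0.246 -0.025 -0.969]
t 9.525 pos [0.5901 0.1806 0.4014] F [ 0.1 -1.1  0.7] open 0.8056085187495149 shift [-0.1158  0.0005  0.265 ] turn [ 1.000e-04 -2.477e-01  3.000e-04]
t 9.525 pos [0.5901 0.1806 0.4014] F [ 0.1 -1.1  0.7] open 0.8056085187495149 shift [-0.0912  0.0005  0.1681] turn [ 1.000e-04 -2.477e-01  3.000e-04]
```

View pics/c4.png

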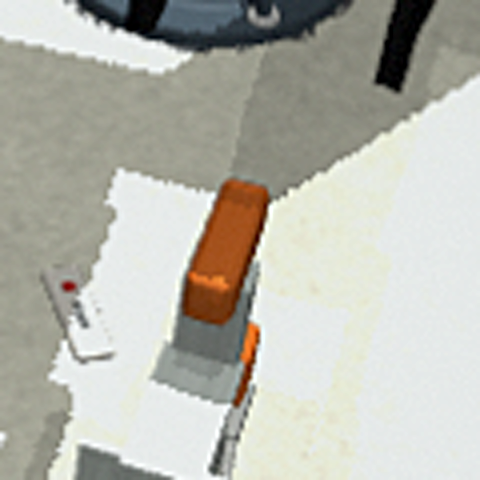

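The rail hangs at about 0.08 (handle bottom v≈220) with the pawl engaged. Next I move to the paddle with the tool leaning 0.25 rad away from the rail.

Emit:
{"op": "servo_tool", "data": {"targets": [[[-0.04, 0, 0], [0, 0, 0]], [[-0.08, 0, 0], [0, 0.06, 0]], [[-0.12, 0, 0.01], [0, 0.13, 0]], [[-0.14, 0, 0.05], [0, 0.2, 0]], [[-0.14, 0, 0.1], [0, 0.252, 0]], [[-0.135, 0, 0.14], [0, 0.252, 0]], [[-0.131, 0, 0.168], [0, 0.252, 0]], [[-0.131, 0, 0.168], [0, 0.252, 0]], [[-0.131, 0, 0.168], [0, 0.252, 0]]], "gripper": 0.06}}

```text
time_s: 10.65
position: [0.4609, 0.1675, 0.2353]
tcp_rot: [[0.963, 0.102, 0.249], [0.098, -0.995, 0.026], [0.251, -0.0, -0.968]]
force: [-0.0, -0.1, 1.3]
opening: 0.693
```

Run:
```python
from h import *
c,s=np.cos(YAW),np.sin(YAW);t=.25
P=np.array([H[0]-.112*c,H[1]-.112*s,.155])
go(P+.019*np.array([np.sin(t)*c,np.sin(t)*s,-np.cos(t)]),tilt=t)
d=snap('scene','scene5');e=snap('top','top5')
r=lambda i:cv2.resize(i,(400,400),interpolation=cv2.INTER_CUBIC)
cv2.imwrite('pics/c5.png',np.clip(1.6*np.hstack([r(d['pixels'][130:280,310:460]),r(e['pixels'][150:300,90:240])]),0,255).astype(np.uint8))
# lift rows, in the grasping tool frame at pawl 0
R0=np.c_[[c,s,0],[s,-c,0],[0,0,-1.]]@cv2.Rodrigues(np.array([0,t,0.]))[0]
tcp=P+.019*R0[:,2];piv=np.array([H[0]+.032*c,H[1]+.032*s,.160])
for a in(.05,.1,.15,.2,.25,.28):
    Q=cv2.Rodrigues(a*np.array([-s,c,0]))[0]
    for f in(1,):
        print(a,(R0.T@(piv+Q@(tcp-piv)-tcp)).round(4),cv2.Rodrigues(R0.T@Q@R0)[0].ravel().round(3))
```

```text
t 10.65 pos [0.4609 0.1675 0.2353] F [-0.  -0.1  1.3] open 0.6931308227400005 shift [-0.0025  0.0006  0.1013] turn [-0.0002 -0.0032  0.0004]
0.05 [ 0.0008 -0.     -0.007 ] [-0.   -0.05 -0.  ]
0.1 [ 0.0019 -0.     -0.014 ] [-0.  -0.1  0. ]
0.15 [ 0.0033 -0.     -0.0209] [-0.   -0.15 -0.  ]
0.2 [ 0.0051  0.     -0.0277] [-0.  -0.2  0. ]
0.25 [ 0.0073  0.     -0.0345] [ 0.   -0.25 -0.  ]
0.28 [ 0.0087 -0.     -0.0384] [ 0.   -0.28 -0.  ]
```

View pics/c5.png

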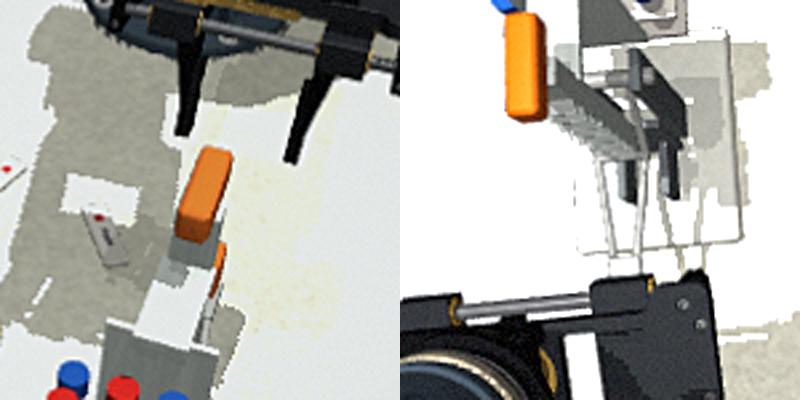

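The rail is still up, the gripper is over the paddle side, and nothing is in the way. Descending onto the paddle.

Emit:
{"op": "servo_tool", "data": {"targets": [[[-0.002, 0.001, 0.03], [0, 0, 0]], [[-0.002, 0.001, 0.055], [0, 0, 0]], [[-0.002, 0.001, 0.075], [0, 0, 0]], [[-0.002, 0.001, 0.09], [0, 0, 0]], [[-0.002, 0.001, 0.1], [0, 0, 0]], [[-0.002, 0.001, 0.1], [0, 0, 0]], [[-0.002, 0.001, 0.1], [0, 0, 0]]]}}

```text
time_s: 11.62
position: [0.4836, 0.1688, 0.138]
tcp_rot: [[0.963, 0.102, 0.249], [0.098, -0.995, 0.026], [0.251, -0.0, -0.968]]
force: [0.1, -0.1, -0.1]
opening: 0.691
```

Emit:
{"op": "servo_tool", "data": {"targets": [[[0, 0, 0], [0, 0, 0]], [[0, 0, 0], [0, 0, 0]], [[0, 0, 0], [0, 0, 0]], [[0, 0, 0], [0, 0, 0]], [[0, 0, 0], [0, 0, 0]], [[0, 0, 0], [0, 0, 0]], [[0, 0, 0], [0, 0, 0]], [[0, 0, 0], [0, 0, 0]], [[0, 0, 0], [0, 0, 0]], [[0, 0, 0], [0, 0, 0]]], "gripper": 0.01}}

```text
time_s: 12.88
position: [0.483, 0.17, 0.1372]
tcp_rot: [[0.964, 0.1, 0.248], [0.096, -0.995, 0.027], [0.249, -0.002, -0.968]]
force: [-0.2, 6.8, -0.6]
opening: 0.181
```

The paddle is gripped (15.7 mm). Lifting along its arc to 0.25 rad and holding while the rail sinks.

Emit:
{"op": "servo_tool", "data": {"targets": [[[0.001, 0, -0.007], [0, -0.05, 0]], [[0.002, 0, -0.014], [0, -0.1, 0]], [[0.003, 0, -0.021], [0, -0.15, 0]], [[0.005, 0, -0.028], [0, -0.2, 0]], [[0.007, 0, -0.0345], [0, -0.25, 0]], [[0.009, 0, -0.0385], [0, -0.28, 0]], [[0.009, 0, -0.0385], [0, -0.28, 0]], [[0.009, 0, -0.0385], [0, -0.28, 0]], [[0.009, 0, -0.0385], [0, -0.28, 0]], [[0.009, 0, -0.0385], [0, -0.28, 0]], [[0.009, 0, -0.0385], [0, -0.28, 0]], [[0.009, 0, -0.0385], [0, -0.28, 0]]]}}

```text
time_s: 14.38
position: [0.4821, 0.17, 0.1766]
tcp_rot: [[0.995, 0.1, -0.027], [0.1, -0.995, 0.0], [-0.027, -0.003, -1.0]]
force: [-0.6, 5.1, -0.4]
opening: 0.179
```

Run:
```python
from h import *
go([*H,.43]);d=snap('scene','scene6');e=snap('top','top6')
r=lambda i:cv2.resize(i,(400,400),interpolation=cv2.INTER_CUBIC)
cv2.imwrite('pics/c6.png',np.clip(1.6*np.hstack([r(d['pixels'][150:300,310:460]),r(e['pixels'][150:300,90:240])]),0,255).astype(np.uint8))
```

```text
t 14.375 pos [0.4821 0.17   0.1766] F [-0.6  5.1 -0.4] open 0.17928879201395856 shift [ 1.019e-01  1.000e-04 -2.563e-01] turn [-0.0028  0.0273 -0.0011]
```

View pics/c6.png

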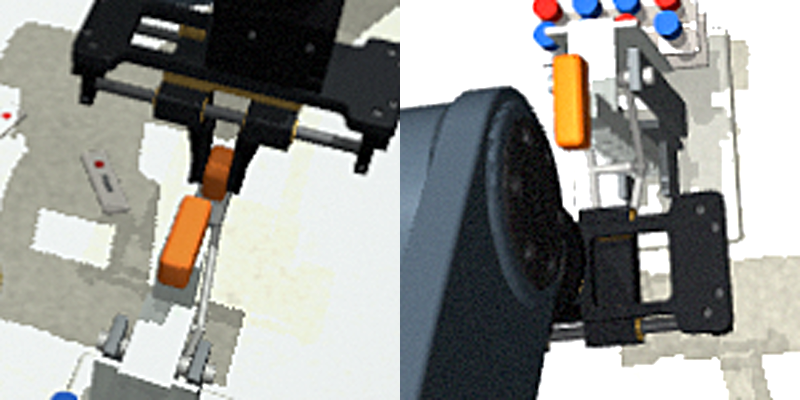

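The rail is on its bottom stop: handle bottom v≈258 gives z≈0.23. The paddle is at about 0.28 rad. Lowering it back along the arc, then releasing.

Emit:
{"op": "servo_tool", "data": {"targets": [[[0, 0, 0.005], [0, 0.035, 0]], [[0, 0, 0.0113], [0, 0.08, 0]], [[0, 0, 0.0183], [0, 0.13, 0]], [[0, 0, 0.0253], [0, 0.18, 0]], [[0.001, 0, 0.0324], [0, 0.23, 0]], [[0.002, 0, 0.0385], [0, 0.275, 0]], [[0.002, 0, 0.0385], [0, 0.275, 0]], [[0.002, 0, 0.0385], [0, 0.275, 0]]]}}

```text
time_s: 15.48
position: [0.4829, 0.17, 0.138]
tcp_rot: [[0.965, 0.101, 0.243], [0.097, -0.995, 0.027], [0.245, -0.002, -0.97]]
force: [-0.3, 9.1, -1.5]
opening: 0.18
```

Emit:
{"op": "servo_tool", "data": {"targets": [[[0, 0, 0], [0, 0, 0]], [[0, 0, 0], [0, 0, 0]], [[0, 0, 0], [0, 0, 0]], [[0, 0, 0], [0, 0, 0]], [[0, 0, 0], [0, 0, 0]], [[0, 0, 0], [0, 0, 0]], [[0, 0, 0], [0, 0, 0]]], "gripper": 0.06}}

```text
time_s: 16.35
position: [0.4833, 0.1687, 0.1382]
tcp_rot: [[0.965, 0.102, 0.243], [0.098, -0.995, 0.025], [0.245, 0.0, -0.97]]
force: [-0.9, 0.2, 0.1]
opening: 0.687
```

Emit:
{"op": "servo_tool", "data": {"targets": [[[0, 0, -0.01], [0, 0, 0]], [[0, 0, -0.03], [0, 0, 0]], [[0, 0, -0.06], [0, 0, 0]], [[0, 0, -0.1], [0, 0, 0]], [[0, 0, -0.14], [0, 0, 0]], [[0, 0, -0.17], [0, 0, 0]], [[0, 0, -0.17], [0, 0, 0]], [[0, 0, -0.17], [0, 0, 0]], [[0, 0, -0.17], [0, 0, 0]]]}}

```text
time_s: 17.48
position: [0.4412, 0.1644, 0.3017]
tcp_rot: [[0.965, 0.102, 0.24], [0.099, -0.995, 0.024], [0.242, 0.0, -0.97]]
force: [0.2, 0.1, 0.3]
opening: 0.693
```

Run:
```python
from h import *
go([*H,.43]);d=snap('scene','scene7')
r=lambda i:cv2.resize(i,(400,400),interpolation=cv2.INTER_CUBIC)
cv2.imwrite('pics/c7.png',np.clip(1.6*np.hstack([r(d['pixels'][150:300,310:460]),r(d['pixels'][120:360,100:340])]),0,255).astype(np.uint8))
S=np.array([[i,j,k] for i in(-1,1) for j in(-1,1) for k in(-1,1)])/2*[.056,.018,.022]
q=proj(d,S@cv2.Rodrigues(np.array([0,0,YAW]))[0].T+[*H,.23]);print(q.min(0),q.max(0))
```

```text
t 17.475 pos [0.4412 0.1644 0.3017] F [0.2 0.1 0.3] open 0.6926691266576064 shift [ 0.1767 -0.0005 -0.0882] turn [ 0.     -0.2441  0.0003]
[367.3301191  220.14538288] [389.74270454 258.7471283 ]
```

View pics/c7.png

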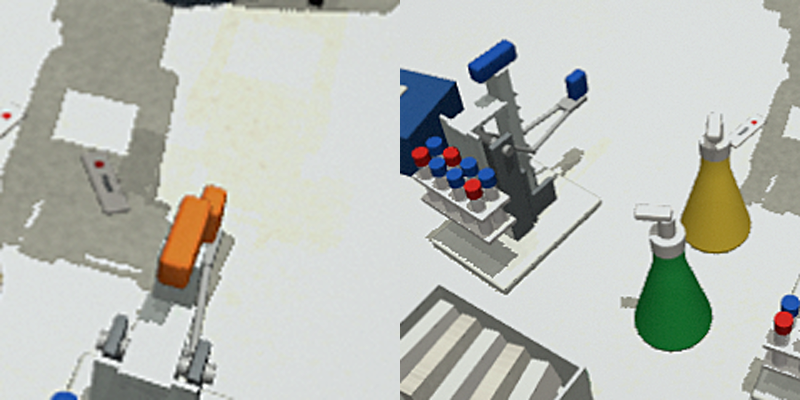

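Handle bottom v≈257.5 against 258 expected for height 0, so the rail is down. The flask and the blue stand are undisturbed. One numeric check that the paddle (crop top 186 → v≈219.6, right 227 → u≈395) is at angle 0.

Run:
```python
from h import *
d=load('scene7');S=np.array([[i,j,k] for i in(-1,1) for j in(-1,1) for k in(-1,1)])/2*[.026,.016,.034]
R=cv2.Rodrigues(np.array([0,0,YAW]))[0]
for a in(0,.05,.1,.28):
    L=(S+[-.144,0,-.018])@cv2.Rodrigues(np.array([0,a,0.]))[0].T+[.032,0,.160]
    q=proj(d,L@R.T+[*H,0]);print(a,q.min(0).round(1),q.max(0).round(1))
# orig image paddle crop: top v=195+100/4, right u=325+279/4
print(195+100/4,325+279/4)
```

```text
0 [380.3 215.3] [395.  240.4]
0.05 [381.  212.3] [395.7 237.4]
0.1 [381.6 209.4] [396.3 234.4]
0.28 [383.7 200. ] [398.1 224.4]
220.0 394.75
```

The paddle is at the same pixels as at the start, when it was engaged (220, 394.8 then; 219.6, 395 now). Handing in.

```bash
python3 -c "
from h import *
order.hand_in();s=telemetry.read_state();print(s['time_s'],s['force'])"
```

```text
the job is handed in; nothing more can be done
the job is handed in; nothing more can be done
```

I completed the check on the orange-handled stand and handed it in at about 17.5 s of the 51 s allowed; no verdict was reported.

- **Raise:** I gripped the orange handle and raised the rail to about 0.099 m. I eased it back and let go, and it hung at about 0.08 m with the hand about 100 mm away.
- **Sink:** I lifted the paddle along its arc to about 0.28 rad, and the rail sank to its stop. I then lowered the paddle, released it and backed away.

**Last checks:**
- The handle's lower edge was within 1 px of where height 0 should put it, about 1 mm.
- The paddle was within 0.5 px of its starting, engaged position. My fitted model put its top edge about 4 px higher than seen. I put that down to fit error, since it disagreed by about as much at the start.
- By eye, the green flask stood upright and the blue stand looked unchanged.
- Tool forces were near zero with the gripper open and clear.

A last state reading after hand-in was refused, so I have no measurements from the judged final second.

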